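Lift the wound chew ring off its spindle and slide it onto the matching tray

ROBOT

A 6-joint arm with a two-finger parallel gripper is mounted at the origin on the work surface. World frame = base frame: x ahead of the robot, y to its left, z up, the work surface at z = 0. Lengths are in mm, angles in rad, forces in N, time in s.
With the tool pointing down it reaches from about 350 to 975 mm from the base axis. Payload 7.1 kg.
Tool frame: the origin (TCP) lies midway between the tips of the shut fingers; the grasp point (between the pads) lies 19 mm behind it; z points along the fingers, y is the line along which they close (so a half turn about z gives the same grasp; the last joint's range is limited). The gripper opens to 88 mm and grips with 3 to 60 N. Pads are 20 mm wide; open, the fingers measure 115 mm over their backs; the gripper's body (75 mm by 178 mm) begins 61 mm behind the grasp point.
Start: joints at [1.161, 0.423, 1.63, -0, 1.089, -0.019], TCP at [238.048, 577.874, 222.675] pointing down, gripper open.
Joint ranges: [-3, 3], [-0.9, 2.11], [0.09, 2.58], [-1.31, 4.45], [0.11, 2.69], [-2.54, 2.54]. Speed limits (rad/s): [2.39, 2.39, 3.01, 3.14, 3.14, 3.14].

INTERFACE

Orientations are given as a rotation vector (axis times angle).
In Python, from workcell import ctrl gives the robot as it stands.
- The arm moves only by the shell command python3 -m pendant 'ROWS'. ROWS is a JSON object of lists of equal length, an entry for each row: "grip": the opening, from -1 (shut) to 1 (fully open); "linear": the shift along the tool's x, y, z in mm, a list of three; "angular": the turn, a rotation vector about the tool's x, y, z in rad, a list of three. In form: {"grip": [grip, ...], "linear": [[tx, ty, tz], ...], "angular": [[ax, ay, az], ...]}. A call has 1 to 12 rows; each row shifts and turns the commanded pose from where the row before left it, along the tool's axes as they then stand; what a row does not reach is not made up. A row lasts 1/12 s, in which the tool goes at most 41.7 mm and 7.16 degrees, less where a joint would pass 70% of its speed; a pose out of reach is approached as far as the arm can. A call with a gripper value outside its range is refused whole. The fingers move at their own pace and stop on an object; the grip force is fixed at half the most. Time passes only in rows, so rows that do not move let the fingers close. It gives the time, the measured TCP pose, the force, the opening and the grip force at its end, in the units of the state.
- ctrl.get_obs(): the state, without advancing time (a new reading comes with each control period).
- ctrl.get_image(name): name is "scene" or "side" or "wrist"; returns the picture (420x560x3 uint8, red, green, blue); there is no depth.
- ctrl.camera_params(name): a dict with "vfov" (degrees; the focal length in pixels is half the picture's height over the tangent of half this angle, whatever the lens; pixels are square), "cx", "cy" (the principal point, pixels), "k1" (the pictures are not rectified: a ray, as slopes to the right and down, at radius r is drawn at 1 + k1 r^2 times it, then the intrinsics apply), "R" (3x3) and "t" (3): a world point X has camera coordinates R X + t; the wrist camera has in their place "T_tool_cam" (4x4, takes a point from camera to tool coordinates, whose origin is the TCP and whose axes are the flange's). Camera axes: x right, y down, z forward; pixel columns grow to the right and rows downward; lengths in mm; the calibration is good to about 2 mm. A picture is of the moment at which its call begins: read the wrist's pose just before it. camera_params takes no time and is no camera call.
- ctrl.close_job(): hands the job in; it is judged then, once.
The state is a dict: "t": time; "qpos": joint angles; "qvel": joint speeds; "joint_torque": joint torques, N m; "ee_pos": TCP position; "orientation": TCP orientation; "ft_force": force on the tool from outside, world axes, zero at the start; "moment": the same for the moment, N m; "width": finger opening in mm; "grasp_force": force on a finger pad.
Only numpy, scipy, OpenCV 4.12 (cv2) and the standard library are available. Lean on these libraries where they do the work, as an engineer would, in place of code of your own. Each camera call takes 0.05 s, during which the arm holds its last target. There are 200 camera calls.

TASK

Slide the wound chew ring with the blue core straight up its spindle, level, until it is clear of the spindle's top; the lifter under it, with the yellow tab, is there to raise it: bring it gently all the way up. Then slide the ring, upright and never toppled, across onto the raised tray that matches its blue core, so that it lies flat and wholly on that tray, near its middle. Keep the ring off the orange tray and leave everything else where it stands.

Things in the scene. Friction and masses are not known exactly. Their poses are not given: they have to be found in the camera images.
- stand: Spindle stand, fixed; origin under its centre on the spindle's axis, z up. Wooden base 130 (x) x 100 (y) x 12 mm; four thin pegs at 46 mm radius, tops 88 mm up, carry the ring at the start. A lifter slides up and down the spindle: white disc 72 mm across, 8 mm thick, with an arm to the stand's +x side (the far side from the robot) that ends in a yellow tab. Over 60 N from the robot strains it.
- spindle_top (a point): Centre of the steel spindle's top, 160 mm above the stand's origin. The spindle is 32 mm across.
- tab_low (a point): Fixed point where the middle of the tab's front edge is at the lifter's lowest: at the stand's x = +85 mm, 62 mm up. The edge is a round bar 10 mm thick, 126 mm long along y, open below; the tab reaches in to x = +59 mm, too wide to grip across; a tilted fingertip goes under it. The lifter starts 0 to 18 mm above lowest (not reported: feel from below).
- stop_level (a point): Fixed point on the axis, 162 mm up: height of the disc's upper face when the lifter is at its firm upper stop (96 mm above lowest; the edge bar's centre is 4 mm under that face). Short of the stop the ring catches on the spindle. The lifter moves stiffly, about 6 N, up to 10 N with the ring, and stays where it is left, ring included.
- ring: Wound wicker chew ring with a blue core band, loose, about 0.18 kg: 111 mm across, 42 mm high, bore 42 mm across; origin at the centre of its underside, z up along the bore. At the start it stands round the spindle on the four pegs. Its turn about z does not matter.
- tray_blue: Blue raised tray, fixed, on the stand's +y or -y side, 152 mm from the spindle, turned like the stand. Top plate 170 (x) x 172 (y) mm, face 158 mm above the origin (under its centre, on the table); lips 8 mm high along both sides (158 mm apart in x); both y ends open, the inner one 66 mm from the spindle's axis. The lifter's disc at its stop is 4 mm higher than the face.
- tray_orange: Orange raised tray, fixed, the same as the blue one, on the other side of the stand.
- dispenser: Sealed pellet dispenser, clear and green, 100 mm across, 200 mm high, loose; origin under its centre. Leave alone.
- bowl: Stainless steel bowl, 150 mm across, 55 mm high, loose; origin under its centre. Leave alone.
- chewball: Round wicker chew ball, 70 mm across, loose; origin under its centre. Leave alone.
- brush: Blue plastic brush, 170 x 50 x 36 mm, lying along its x, loose; origin under its centre. Leave alone.

How it is judged (in metres and radians):
On the way:
1. the ring has been slid up the spindle, level, until it is clear of the spindle's top, standing over it (z of ring in the frame of stand above 0.159 m and horizontal distance between ring and stand below 0.02 m and angle between ring's own z axis and vertical below 0.12 rad), for 0.2 s.
At the end, for the whole second after the job is handed in: The ring lies flat (within 0.06 rad) and at rest on the blue tray's face, wholly on it: its centre within 30 mm of the tray's centre along both the tray's x and y (x of ring in the frame of tray_blue between -0.03 and 0.03 m and y of ring in the frame of tray_blue between -0.03 and 0.03 m and z of ring in the frame of tray_blue between 0.152 and 0.164 m and angle between ring's own z axis and vertical below 0.06 rad and linear speed of ring below 0.02 m/s); the robot touches nothing.
It fails at once if the lifter or stand strained: more than 60 N between the robot and the stand (contact force between the arm and stand above 60 N).
It fails at once if the ring toppled (over 0.5 rad) (angle between ring's own z axis and vertical above 0.5 rad).
It fails at once if the ring put on the orange tray (contact force between ring and tray_orange above 0.3 N).
It fails at once if a bystander moved by more than 20 mm (distance of any of dispenser, bowl, chewball, brush from where it was at the start of the episode above 0.02 m).
It also fails if it takes over 51 s, if anything falls off the work surface, if the arm or the gripper's body presses on something with over 40 N, if the wrist force passes 120 N, or if a joint passes its speed limit or range.

## Working session

There is one attempt and no reset: what is moved stays moved. The work goes in short steps, Python scripts to look and compute and a shell command to move; the robot and the scene stay as the last step left them, time stands still between calls to the robot, and variables do not carry over. Pictures are saved under pics/ and viewed, at most 10 in all, crops included, and the job is handed in when it is done.

```bash
mkdir -p pics; python3 - <<'E'
from workcell import ctrl
import cv2,json,numpy as np
for n in("scene","side"):
    im=ctrl.get_image(n);cv2.imwrite(f"pics/{n}0.png",im[:,:,::-1]);print(n,ctrl.camera_params(n))
o=ctrl.get_obs();print(o['t'],o['ee_pos'],o['orientation'],o['ft_force'],o['width']);print(ctrl.camera_params("wrist"))
E
```

```text
scene {'vfov': 48.4126401822075, 'cx': 279.29665190105555, 'cy': 205.70681062739834, 'k1': -0.01932374228925833, 'R': array([[-0.46758623,  0.88387178, -0.01156691],
       [ 0.63697627,  0.32784295, -0.69769637],
       [-0.612882  , -0.33360106, -0.7163002 ]]), 't': array([ 264.50227902, -252.80127323, 1672.86728073])}
side {'vfov': 53.98016745303215, 'cx': 282.36905021729115, 'cy': 215.5087190640159, 'k1': -0.1258978324593309, 'R': array([[ 0.9422896 ,  0.33429482,  0.01836508],
       [ 0.21332603, -0.55722392, -0.80249206],
       [-0.25803548,  0.76009768, -0.59638009]]), 't': array([-501.41168944,  -35.11985517, 1292.93900556])}
0.1 [237.83924746 577.42396704 221.96382342] [-6.09911095e-01 -3.08150374e+00  2.15860183e-03] [-0.26931137 -0.27287247  0.12381161] 88.21473383716133
{'vfov': 65.26896134203434, 'cx': 278.86797221413644, 'cy': 206.5686174446864, 'k1': -0.06825169019487272, 'T_tool_cam': array([[ 5.58436298e-04, -9.52054529e-01, -3.05927872e-01,
         8.40100646e+01],
       [ 9.99999765e-01,  4.09676332e-04,  5.50462952e-04,
         5.98932100e-02],
       [-3.98739337e-04, -3.05928107e-01,  9.52054533e-01,
        -1.62261605e+02],
       [ 0.00000000e+00,  0.00000000e+00,  0.00000000e+00,
         1.00000000e+00]])}
```

View pics/scene0.png

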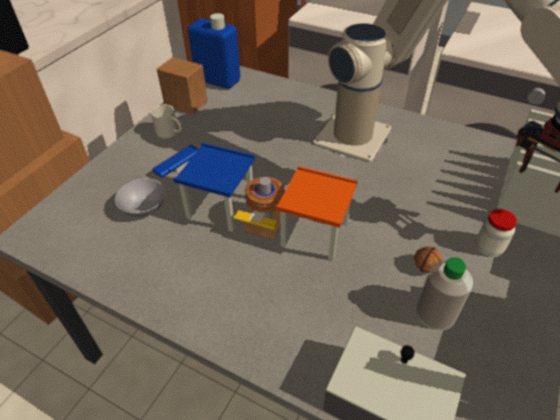

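View pics/side0.png

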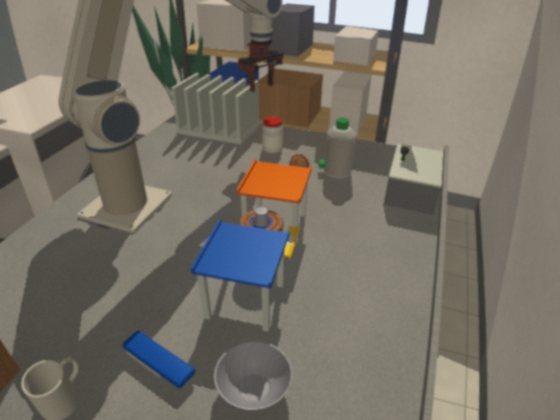

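The scene view shows the blue tray around (215,169), orange around (318,195), the ring and spindle at (264,190) and the yellow tab at (255,221). The side view shows blue at (242,252), orange at (276,181), the spindle top at (262,213) and the tab at (291,242). The brush and bowl are beyond the blue tray.

```bash
cat > h.py <<'E'
from workcell import ctrl
import cv2,numpy as np
def K(p):
    f=210/np.tan(np.radians(p['vfov'])/2);return np.array([[f,0,p['cx']],[0,f,p['cy']],[0,0,1.]]),np.array([p['k1'],0,0,0,0.])
def Rt(n):
    p=ctrl.camera_params(n)
    if n!='wrist': return p,p['R'],p['t']
    o=ctrl.get_obs();T=np.eye(4);T[:3,:3]=cv2.Rodrigues(np.array(o['orientation']))[0];T[:3,3]=o['ee_pos']
    M=np.linalg.inv(T@p['T_tool_cam']);return p,M[:3,:3],M[:3,3]
def rays(n,px,cam=None):
    p,R,t=cam or Rt(n);k,d=K(p);u=cv2.undistortPoints(np.float64(px).reshape(-1,1,2),k,d)[:,0]
    return -R.T@t,np.c_[u,np.ones(len(u))]@R
def onplane(n,px,z,cam=None):
    c,d=rays(n,px,cam);return c+d*((z-c[2])/d[:,2])[:,None]
def tri(a,pa,b,pb):
    c1,d1=rays(a,[pa]);c2,d2=rays(b,[pb]);d1=d1[0];d2=d2[0]
    s=np.linalg.lstsq(np.c_[d1,-d2],c2-c1,rcond=None)[0];A=c1+s[0]*d1;B=c2+s[1]*d2;return (A+B)/2,np.linalg.norm(A-B)
HUE={'blue':((105,150,60),(130,255,255)),'orange':((4,200,150),(14,255,255)),'yellow':((20,150,110),(34,255,255))}
def blob(im,c,near):
    m=cv2.inRange(cv2.cvtColor(im,cv2.COLOR_RGB2HSV),*HUE[c])
    cs=cv2.findContours(m,cv2.RETR_EXTERNAL,cv2.CHAIN_APPROX_NONE)[0]
    return min((q for q in cs if cv2.contourArea(q)>15),key=lambda q:np.linalg.norm(q[:,0].mean(0)-near))
E
python3 - <<'E'
from h import *
N={'scene':{'blue':(215,169),'orange':(318,195),'yellow':(255,221)},'side':{'blue':(242,252),'orange':(276,181),'yellow':(291,242)}}
np.set_printoptions(precision=1,suppress=True)
for n in N:
    im=cv2.imread(f'pics/{n}0.png')[:,:,::-1].copy()
    for c in N[n]:
        q=blob(im,c,N[n][c]);print(n,c,cv2.contourArea(q),cv2.boundingRect(q))
        if c!='yellow':
            h=cv2.convexHull(q)
            P=onplane(n,h[:,0],162)[:,:2]
            r=cv2.minAreaRect(P.astype(np.float32));print('  rect',r)
            a=cv2.approxPolyDP(h,8,True)[:,0];print('  quad',a.tolist(),onplane(n,a,162)[:,:2].tolist())
        else: print('  px',cv2.minAreaRect(q))
s=cv2.resize(cv2.imread('pics/scene0.png')[150:270,170:360],None,fx=4,fy=4,interpolation=cv2.INTER_CUBIC)
cv2.imwrite('pics/c1.png',s)
s=cv2.resize(cv2.imread('pics/side0.png')[150:300,190:330],None,fx=4,fy=4,interpolation=cv2.INTER_CUBIC)
cv2.imwrite('pics/c2.png',s)
E
```

```text
scene blue 2968.5 (153, 143, 102, 54)
  rect ((526.5963745117188, -261.54052734375), (180.56544494628906, 249.7172393798828), 6.765881538391113)
  quad [[254, 156], [228, 196], [153, 170], [202, 143]] [[428.26605869537616, -153.0251000720126], [601.9467576995636, -131.7748680299768], [610.1566033192897, -375.06065697960923], [446.49386904582593, -321.4596973053697]]
scene orange 2612.0 (276, 169, 80, 55)
  rect ((490.0083923339844, 74.24083709716797), (158.2577362060547, 172.8773956298828), 6.321796417236328)
  quad [[298, 169], [355, 183], [340, 223], [276, 205]] [[421.2907883935143, -15.197619291906506], [402.32658706403936, 147.07326085882437], [555.5972839255895, 167.45967759885454], [573.256914720954, -3.5039288319641173]]
scene yellow 270.0 (233, 210, 43, 20)
  px ((254.3669891357422, 219.110107421875), (42.719051361083984, 10.152960777282715), 16.69924545288086)
side blue 4059.5 (191, 221, 96, 66)
  rect ((518.4415283203125, -234.11752319335938), (170.41200256347656, 176.93417358398438), 6.634686470031738)
  quad [[219, 221], [286, 234], [270, 286], [192, 272]] [[426.16388569935356, -156.3746661082239], [589.4212787282049, -145.8213148326745], [612.939605315655, -309.0642308924105], [451.1820374615245, -329.335102764287]]
side orange 1944.5 (238, 161, 72, 41)
  rect ((483.8133544921875, 64.13714599609375), (167.4258270263672, 174.06057739257812), 6.564704418182373)
  quad [[309, 168], [297, 201], [238, 189], [255, 161]] [[553.2798524784293, 158.83827575194186], [572.2394651989974, -11.571418139303205], [410.5423401798361, -14.367639203506997], [394.290132868813, 140.41346074423927]]
side yellow 148.5 (285, 227, 15, 31)
  px ((290.05657958984375, 241.30189514160156), (9.889960289001465, 31.867650985717773), 15.945395469665527)
```

View pics/c1.png

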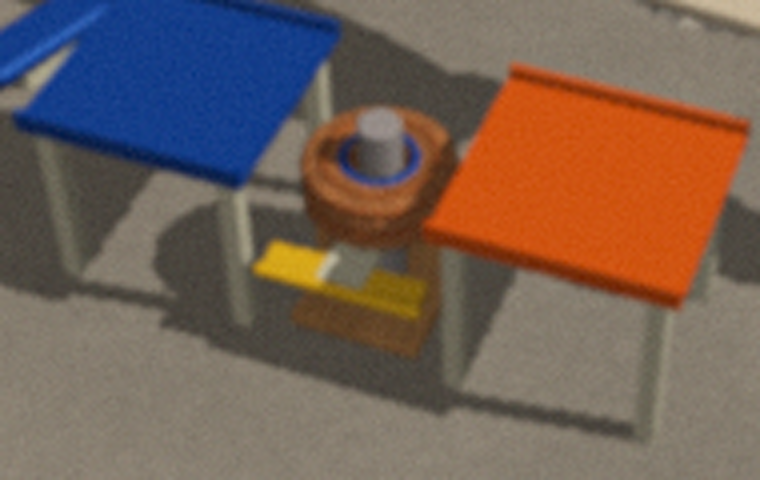

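View pics/c2.png

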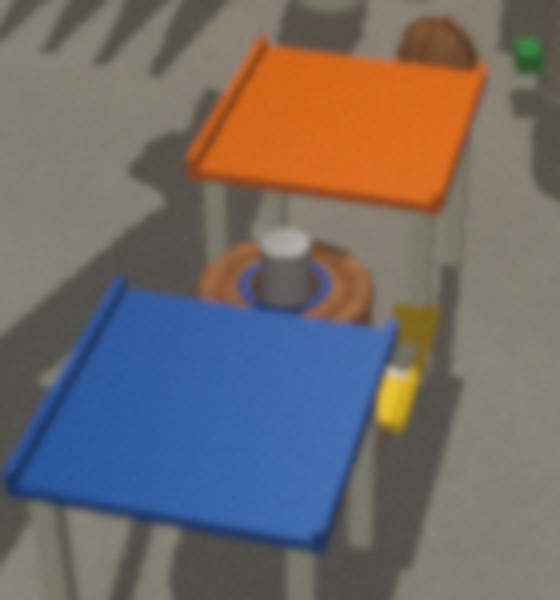

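The crops put the spindle top at crop (380,117) and (284,240), which is scene (265,179.3) and side (261,210). The tab's front edge runs from crop (258,270) to (420,315) in the scene view.

```bash
python3 - <<'E'
from h import *
np.set_printoptions(precision=1,suppress=True)
S=lambda x,y:(170+x/4-.4,150+y/4-.4)
D=lambda x,y:(190+x/4-.4,150+y/4-.4)
p,e=tri('scene',S(380,117),'side',D(285,240));print('spindle',p,e,onplane('scene',[S(380,117)],160),onplane('side',[D(285,240)],160))
for y,n in((6.2,''),(6.6,'')):pass
# tray corner estimates, top-plate lips z=166 (near-side lip corners / far)
print('side blue',onplane('side',[D(120,280),D(395,322),D(322,548),D(8,488)],166))
print('side orange',onplane('side',[D(262,40),D(486,68),D(436,207),D(190,170)],166))
print('scene orange',onplane('scene',[S(512,66),S(748,124),S(682,303),S(428,225)],166))
print('scene blue',onplane('scene',[S(340,28),S(242,180),S(20,112)],166))
print('tab near -y end', tri('scene',S(258,266),'side',D(397,430)))
print('tab scene ends z=70',onplane('scene',[S(258,268),S(420,312)],70))
E
```

```text
spindle [500.4 -78.2 162.2] 1.2826243106119766 [[497.5 -79.5 160. ]] [[500. -76. 160.]]
side blue [[ 427.7 -155.6  166. ]
 [ 591.3 -135.3  166. ]
 [ 615.  -314.1  166. ]
 [ 452.3 -332.   166. ]]
side orange [[394.2 141.6 166. ]
 [558.4 162.  166. ]
 [578.1 -17.2 166. ]
 [417.2 -34.1 166. ]]
scene orange [[414.9 -19.7 166. ]
 [395.7 148.6 166. ]
 [566.2 171.8 166. ]
 [578.7   1.2 166. ]]
scene blue [[ 433.9 -147.6  166. ]
 [ 598.2 -127.2  166. ]
 [ 611.3 -298.3  166. ]]
tab near -y end (array([ 592.2, -127.2,   76.7]), np.float64(0.6703801774782331))
tab scene ends z=70 [[ 588.3 -130.1   70. ]
 [ 572.5  -10.    70. ]]
```

```bash
cat >> h.py <<'E'
psi=np.radians(6.8);X=np.array([np.cos(psi),np.sin(psi),0]);Y=np.array([-np.sin(psi),np.cos(psi),0]);Z=np.array([0,0,1.]);ST=np.array([501,-79,0.])
def Rtilt(deg):
    a=np.radians(deg);return np.c_[-np.cos(a)*X+np.sin(a)*Z,Y,-np.sin(a)*X-np.cos(a)*Z]
def RV(M): return cv2.Rodrigues(M)[0][:,0]
def cur():
    o=ctrl.get_obs();return np.array(o['ee_pos']),cv2.Rodrigues(np.array(o['orientation']))[0],o
def S2W(x,y,z): return ST+x*X+y*Y+z*Z
def inst():
    p,R,o=cur();return np.round((p-ST)@np.c_[X,Y,Z],1)
E
python3 - <<'E'
from h import *
np.set_printoptions(precision=3,suppress=True)
p,R,o=cur();t=S2W(150,0,400);print(R,t,R.T@(t-p-[0,0,180]),RV(R.T@Rtilt(0)),RV(Rtilt(0).T@Rtilt(60)))
for n,px,z in(('scene',(455,268),200),('scene',(428,260),35),('scene',(140,190),55)):print(onplane(n,[px],z))
E
```

```text
[[-0.925  0.381 -0.001]
 [ 0.381  0.925 -0.001]
 [ 0.    -0.001 -1.   ]] [649.945 -61.239 400.   ] [-624.321 -433.524    2.552] [-0.001 -0.    -0.509] [-0.     1.047 -0.   ]
[[596.397 451.49  200.   ]]
[[460.124 390.584  35.   ]]
[[ 613.953 -449.279   55.   ]]
```

```bash
python3 -m pendant '{"grip":[-1,-1,-1,-1,-1],"linear":[[0,0,-36],[0,0,-36],[0,0,-36],[0,0,-36],[0,0,-36]],"angular":[[0,0,0],[0,0,0],[0,0,0],[0,0,0],[0,0,0]]}'
python3 -m pendant '{"grip":[-1,-1,-1,-1,-1,-1,-1,-1,-1,-1],"linear":[[-31,-22,0],[-31,-22,0],[-31,-22,0],[-31,-22,0],[-31,-22,0],[-31,-22,0],[-31,-22,0],[-31,-22,0],[-31,-22,0],[-31,-22,0]],"angular":[[0,0,0],[0,0,0],[0,0,0],[0,0,0],[0,0,0],[0,0,0],[0,0,0],[0,0,0],[0,0,0],[0,0,0]]}'
python3 -m pendant '{"grip":[-1,-1,-1,-1,-1,-1,-1,-1,-1,-1],"linear":[[-31,-22,0],[-31,-22,0],[-31,-22,0],[-31,-22,0],[-31,-22,0],[-31,-22,0],[-31,-22,0],[-31,-22,0],[-31,-22,0],[-31,-22,0]],"angular":[[0,0,0],[0,0,0],[0,0,0],[0,0,0],[0,0,0],[0,0,0],[0,0,0],[0,0,0],[0,0,0],[0,0,0]]}'
python3 - <<'E'
from h import *
np.set_printoptions(precision=3,suppress=True)
p,R,o=cur();print(o['t'],inst(),RV(R.T@Rtilt(0)),np.array(o['qpos']))
E
```

```text
t: 0.52
ee_pos: [237.8, 577.4, 404.0]
orientation: [-0.61, -3.082, 0.001]
ft_force: [-0.3, 0.7, 0.2]
width: 57.6
grasp_force: 0.0
t: 1.35
ee_pos: [441.3, 254.5, 402.5]
orientation: [-0.61, -3.082, 0.0]
ft_force: [0.7, 0.6, 0.0]
width: 0.7
grasp_force: 0.0
t: 2.18
ee_pos: [644.2, -66.9, 402.2]
orientation: [-0.61, -3.081, -0.0]
ft_force: [0.6, 0.3, 0.0]
width: 0.4
grasp_force: 0.0
2.1833 [143.6  -5.  402.2] [ 0.    -0.001 -0.51 ] [-0.122  0.318  1.374  0.     1.451 -1.302]
```

```bash
python3 -m pendant '{"grip":[-1,-1,-1,-1,-1],"linear":[[0,0,0],[0,0,0],[0,0,0],[0,0,0],[0,0,0]],"angular":[[0,0,-0.102],[0,0,-0.102],[0,0,-0.102],[0,0,-0.102],[0,0,-0.102]]}'
python3 -m pendant '{"grip":[-1,-1,-1,-1,-1,-1,-1,-1,-1,-1],"linear":[[0,0,0],[0,0,0],[0,0,0],[0,0,0],[0,0,0],[0,0,0],[0,0,0],[0,0,0],[0,0,0],[0,0,0]],"angular":[[0,0.105,0],[0,0.105,0],[0,0.105,0],[0,0.105,0],[0,0.105,0],[0,0.105,0],[0,0.105,0],[0,0.105,0],[0,0.105,0],[0,0.105,0]]}'
python3 - <<'E'
from h import *
np.set_printoptions(precision=3,suppress=True)
p,R,o=cur();print(o['t'],inst(),RV(R.T@Rtilt(60)),np.array(o['qpos']))
t=S2W(145,0,60);print(R.T@(t-p),o['ft_force'])
cv2.imwrite('pics/w1.png',ctrl.get_image('wrist')[:,:,::-1])
E
```

```text
t: 2.6
ee_pos: [643.5, -65.3, 402.0]
orientation: [0.194, -3.134, -0.0]
ft_force: [-0.2, -1.1, -0.0]
width: 0.7
grasp_force: 0.0
t: 3.43
ee_pos: [644.1, -64.9, 402.2]
orientation: [0.124, -2.083, 0.072]
ft_force: [-0.8, -0.4, 0.4]
width: 0.3
grasp_force: 0.0
3.4333 [143.7  -2.9 402.2] [-0.    -0.008  0.   ] [-0.049  0.882  0.767 -0.255  2.526 -1.864]
[-298.403    2.9    167.597] [-0.752 -0.448  0.364]
```

View pics/w1.png

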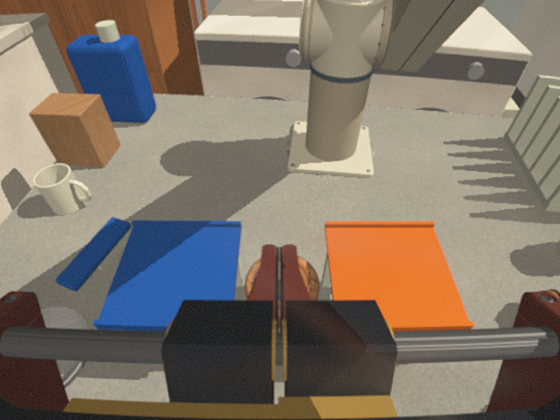

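The wrist view shows the blue tray's corners at (132,222), (240,222) and (102,325), and the orange tray's at (326,222), (432,222) and (468,325). The ring sits between them, behind the finger tips.

```bash
python3 - <<'E'
from h import *
np.set_printoptions(precision=1,suppress=True)
P=onplane('wrist',[(132,222),(240,222),(102,325),(326,222),(432,222),(468,325)],166);print(((P-ST)@np.c_[X,Y,Z])[:,:2])
E
python3 -m pendant '{"grip":[-1,-1,-1,-1,-1,-1,-1,-1,-1,-1],"linear":[[-30,0.3,17],[-30,0.3,17],[-30,0.3,17],[-30,0.3,17],[-30,0.3,17],[-30,0.3,17],[-30,0.3,17],[-30,0.3,17],[-30,0.3,17],[-30,0.3,17]],"angular":[[0,0,0],[0,0,0],[0,0,0],[0,0,0],[0,0,0],[0,0,0],[0,0,0],[0,0,0],[0,0,0],[0,0,0]]}'
python3 - <<'E'
from h import *
np.set_printoptions(precision=3,suppress=True)
p,R,o=cur();print(o['t'],inst(),RV(R.T@Rtilt(60)),np.array(o['qpos']))
for t in((120,0,28),(79,0,28)):print(R.T@(S2W(*t)-p),o['ft_force'])
E
```

```text
[[ -83.7 -232.1]
 [ -84.7  -62.8]
 [  83.1 -219.5]
 [ -85.2   70. ]
 [ -85.3  237.1]
 [  82.5  230.6]]
t: 4.32
ee_pos: [645.2, -61.8, 56.3]
orientation: [0.124, -2.091, 0.072]
ft_force: [0.3, 0.1, -0.3]
width: 0.5
grasp_force: 0.0
4.3167 [145.2  -0.   56.3] [ 0. -0.  0.] [-0.046  1.204  0.874 -0.165  2.099 -1.738]
[-11.891   0.012  35.929] [ 0.303  0.106 -0.273]
[ 8.603  0.009 71.439] [ 0.303  0.106 -0.273]
```

```bash
python3 -m pendant '{"grip":[-1,-1,-1,-1],"linear":[[-3,0,9],[-3,0,9],[-3,0,9],[-3,0,9]],"angular":[[0,0,0],[0,0,0],[0,0,0],[0,0,0]]}'
python3 -m pendant '{"grip":[-1,-1,-1,-1,-1,-1],"linear":[[3.4,0,5.9],[3.4,0,5.9],[3.4,0,5.9],[3.4,0,5.9],[3.4,0,5.9],[3.4,0,5.9]],"angular":[[0,0,0],[0,0,0],[0,0,0],[0,0,0],[0,0,0],[0,0,0]]}'
python3 - <<'E'
from h import *
np.set_printoptions(precision=3,suppress=True)
p,R,o=cur();print(o['t'],inst(),R.T@Z,o['ft_force'])
cv2.imwrite('pics/s2.png',cv2.resize(ctrl.get_image('scene')[130:280,160:360,::-1],None,fx=4,fy=4,interpolation=cv2.INTER_CUBIC))
E
```

```text
t: 4.65
ee_pos: [620.6, -65.1, 31.3]
orientation: [0.124, -2.092, 0.073]
ft_force: [-1.1, 0.5, -1.5]
width: 0.4
grasp_force: 0.0
t: 5.15
ee_pos: [579.1, -69.9, 30.2]
orientation: [0.125, -2.09, 0.072]
ft_force: [0.4, 0.5, 0.4]
width: 0.6
grasp_force: 0.0
5.15 [78.6 -0.2 30.2] [ 0.867 -0.    -0.498] [0.403 0.458 0.393]
```

View pics/s2.png

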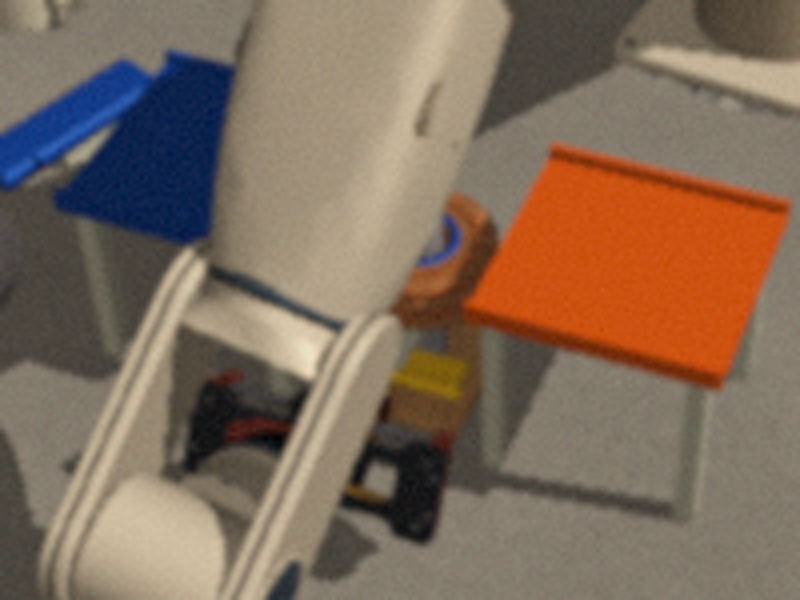

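```bash
for i in 1; do python3 -m pendant '{"grip":[-1,-1,-1,-1,-1,-1],"linear":[[1.73,0,-1],[1.73,0,-1],[1.73,0,-1],[1.73,0,-1],[1.73,0,-1],[1.73,0,-1]],"angular":[[0,0,0],[0,0,0],[0,0,0],[0,0,0],[0,0,0],[0,0,0]]}'; done
python3 -m pendant '{"grip":[-1,-1,-1,-1,-1,-1],"linear":[[1.73,0,-1],[1.73,0,-1],[1.73,0,-1],[1.73,0,-1],[1.73,0,-1],[1.73,0,-1]],"angular":[[0,0,0],[0,0,0],[0,0,0],[0,0,0],[0,0,0],[0,0,0]]}'
```

```text
t: 5.7
ee_pos: [579.7, -69.8, 41.8]
orientation: [0.125, -2.089, 0.072]
ft_force: [0.3, 0.2, 0.0]
width: 0.4
grasp_force: 0.0
t: 6.2
ee_pos: [579.6, -69.8, 53.8]
orientation: [0.125, -2.089, 0.072]
ft_force: [-0.4, -0.7, -0.3]
width: 0.2
grasp_force: 0.0
```

```bash
python3 -m pendant '{"grip":[-1,-1,-1,-1],"linear":[[1.73,0,-1],[1.73,0,-1],[1.73,0,-1],[1.73,0,-1]],"angular":[[0,0,0],[0,0,0],[0,0,0],[0,0,0]]}'
python3 -m pendant '{"grip":[-1,-1,-1,-1],"linear":[[1.73,0,-1],[1.73,0,-1],[1.73,0,-1],[1.73,0,-1]],"angular":[[0,0,0],[0,0,0],[0,0,0],[0,0,0]]}'
```

```text
t: 6.53
ee_pos: [579.6, -69.8, 60.7]
orientation: [0.125, -2.09, 0.072]
ft_force: [1.0, 0.1, -7.3]
width: 0.4
grasp_force: 3.3
t: 6.87
ee_pos: [579.6, -69.8, 69.4]
orientation: [0.125, -2.089, 0.072]
ft_force: [0.1, 0.1, -8.3]
width: 0.1
grasp_force: 3.8
```

```bash
python3 -m pendant '{"grip":[-1,-1,-1,-1,-1,-1,-1,-1,-1,-1],"linear":[[2.6,0,-1.5],[2.6,0,-1.5],[2.6,0,-1.5],[2.6,0,-1.5],[2.6,0,-1.5],[2.6,0,-1.5],[2.6,0,-1.5],[2.6,0,-1.5],[2.6,0,-1.5],[2.6,0,-1.5]],"angular":[[0,0,0],[0,0,0],[0,0,0],[0,0,0],[0,0,0],[0,0,0],[0,0,0],[0,0,0],[0,0,0],[0,0,0]]}'
python3 -m pendant '{"grip":[-1,-1,-1,-1,-1,-1,-1,-1,-1,-1],"linear":[[2.6,0,-1.5],[2.6,0,-1.5],[2.6,0,-1.5],[2.6,0,-1.5],[2.6,0,-1.5],[2.6,0,-1.5],[2.6,0,-1.5],[2.6,0,-1.5],[2.6,0,-1.5],[2.6,0,-1.5]],"angular":[[0,0,0],[0,0,0],[0,0,0],[0,0,0],[0,0,0],[0,0,0],[0,0,0],[0,0,0],[0,0,0],[0,0,0]]}'
```

```text
t: 7.7
ee_pos: [579.6, -69.8, 99.9]
orientation: [0.125, -2.088, 0.072]
ft_force: [-0.3, -0.2, -8.4]
width: 0.2
grasp_force: 3.6
t: 8.53
ee_pos: [579.8, -69.7, 129.9]
orientation: [0.125, -2.089, 0.072]
ft_force: [-0.9, 0.6, -8.5]
width: 0.4
grasp_force: 3.4
```

```bash
python3 -m pendant '{"grip":[-1,-1,-1,-1,-1],"linear":[[1.73,0,-1],[1.73,0,-1],[1.73,0,-1],[1.73,0,-1],[1.73,0,-1]],"angular":[[0,0,0],[0,0,0],[0,0,0],[0,0,0],[0,0,0]]}'
python3 -m pendant '{"grip":[-1,-1],"linear":[[0.87,0,-0.5],[0.87,0,-0.5]],"angular":[[0,0,0],[0,0,0]]}'|egrep 'pos|ft'
```

```text
t: 8.95
ee_pos: [579.9, -69.7, 137.8]
orientation: [0.125, -2.091, 0.072]
ft_force: [-0.5, -1.5, -25.5]
width: 0.5
grasp_force: 10.8
ee_pos: [579.9, -69.7, 138.0]
ft_force: [0.0, -0.9, -32.4]
```

```bash
python3 -m pendant '{"grip":[-1,-1],"linear":[[0.87,0,-0.5],[0.87,0,-0.5]],"angular":[[0,0,0],[0,0,0]]}'|egrep 'pos|ft'
```

```text
ee_pos: [579.9, -69.7, 138.2]
ft_force: [0.7, -0.9, -39.0]
```

```bash
python3 -m pendant '{"grip":[-1,-1],"linear":[[0.6,0,-0.35],[0.6,0,-0.35]],"angular":[[0,0,0],[0,0,0]]}'|egrep 'pos|ft'
```

```text
ee_pos: [579.9, -69.7, 138.4]
ft_force: [-0.5, -0.8, -43.7]
```

```bash
python3 -m pendant '{"grip":[-1,-1,-1,-1],"linear":[[-2,0,1.15],[-2,0,1.15],[-2,0,1.15],[-2,0,1.15]],"angular":[[0,0,0],[0,0,0],[0,0,0],[0,0,0]]}'|egrep 'pos|ft'
python3 - <<'E'
from h import *
a=ctrl.get_image('scene')[110:260,170:370,::-1];b=ctrl.get_image('side')[120:270,170:370,::-1]
cv2.imwrite('pics/s3.png',cv2.resize(np.hstack([a,b]),None,fx=2,fy=3.5,interpolation=cv2.INTER_CUBIC) if 0 else cv2.resize(b,None,fx=4,fy=4,interpolation=cv2.INTER_CUBIC))
E
```

```text
ee_pos: [579.8, -69.7, 137.0]
ft_force: [1.6, 0.7, -2.8]
```

View pics/s3.png

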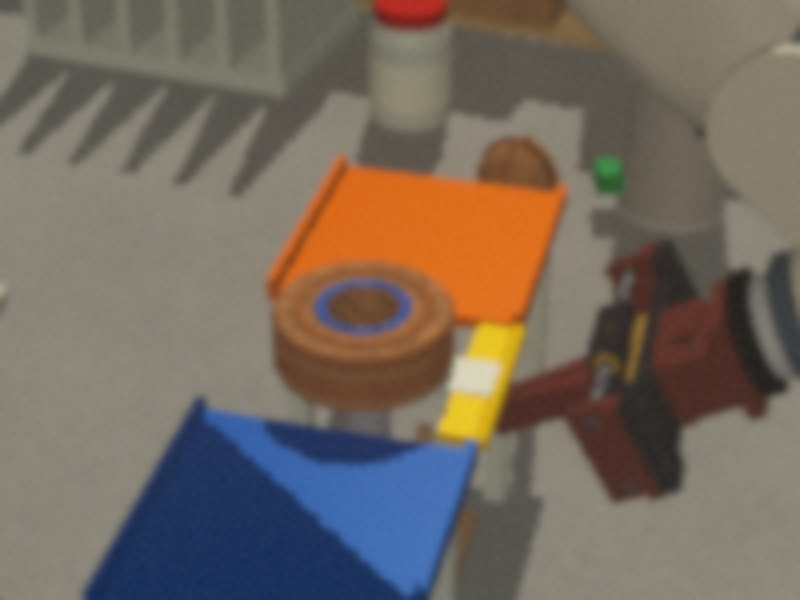

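The side view shows the ring raised and level, with its bore centre at crop (363,306). The spindle is no longer visible through the bore. The tab's front corners are at crop (487,440) and (522,325).

```bash
python3 - <<'E'
from h import *
np.set_printoptions(precision=1,suppress=True)
D=lambda x,y:(170+x/4-.4,120+y/4-.4)
for px,zs in((D(363,306),(190,198,204)),(D(487,438),(150,158,163)),(D(522,326),(150,158,163)),(D(204,402),(166,)),(D(478,446),(166,)),(D(565,186),(166,)),(D(343,156),(166,))):
    for z in zs: print(z,((onplane('side',[px],z)-ST)@np.c_[X,Y,Z])[0][:2])
# blue band on scene
im=ctrl.get_image('scene');q=blob(im,'blue',(262,170));print(cv2.boundingRect(q),cv2.contourArea(q),inst())
p,R,o=cur();print(o['t'],R.T@X,R.T@Z)
cv2.imwrite('pics/s4.png',cv2.resize(im[110:260,170:370,::-1],None,fx=4,fy=4,interpolation=cv2.INTER_CUBIC))
E
```

```text
190 [-5.3 17. ]
198 [-2.1  5.6]
204 [ 0.3 -3. ]
150 [ 85.3 -41.6]
158 [ 87.1 -51.5]
163 [ 88.3 -57.7]
150 [83.7 77.3]
158 [85.5 65.8]
163 [86.6 58.6]
166 [-78.9 -68.6]
166 [ 85.5 -69.8]
166 [ 84.3 235.1]
166 [-80.9 237.7]
(210, 184, 22, 13) 113.5 [ 79.4  -0.2 137.2]
9.9333 [-0.5 -0.  -0.9] [ 0.9 -0.  -0.5]
```

View pics/s4.png

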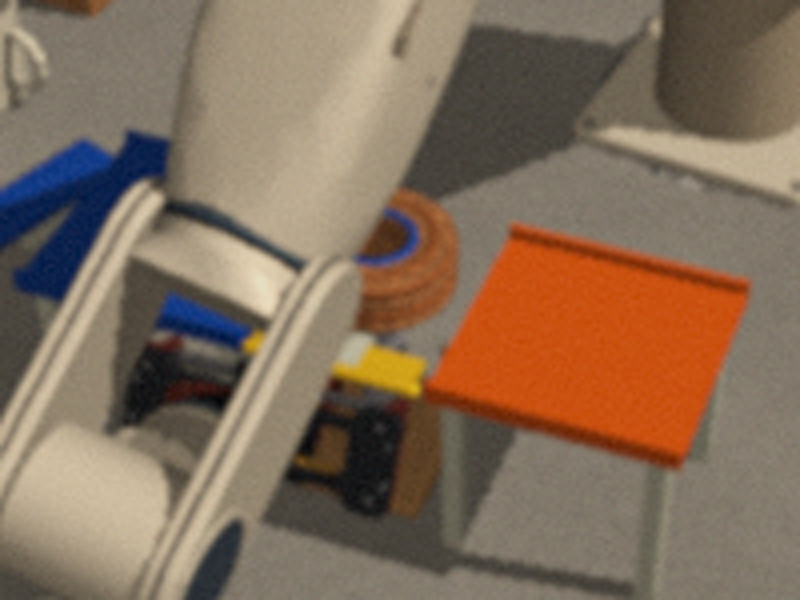

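The scene view shows the ring up beside the tab's top level, and the measurements fit the lifter being at its stop. I'll back out and reorient to push.

```bash
python3 -m pendant '{"grip":[-1,-1,-1,-1],"linear":[[-2.6,0,1.5],[-2.6,0,1.5],[-2.6,0,1.5],[-2.6,0,1.5]],"angular":[[0,0,0],[0,0,0],[0,0,0],[0,0,0]]}'|egrep 'pos|ft'
python3 -m pendant '{"grip":[-1,-1,-1,-1,-1,-1],"linear":[[-7,0,-12.1],[-7,0,-12.1],[-7,0,-12.1],[-7,0,-12.1],[-7,0,-12.1],[-7,0,-12.1]],"angular":[[0,0,0],[0,0,0],[0,0,0],[0,0,0],[0,0,0],[0,0,0]]}'|egrep 'pos|ft'
python3 -m pendant '{"grip":[-1,-1,-1,-1,-1,-1,-1,-1],"linear":[[20,0,-11.5],[20,0,-11.5],[20,0,-11.5],[20,0,-11.5],[20,0,-11.5],[20,0,-11.5],[20,0,-11.5],[20,0,-11.5]],"angular":[[0,0,0],[0,0,0],[0,0,0],[0,0,0],[0,0,0],[0,0,0],[0,0,0],[0,0,0]]}'|egrep 'pos|ft'
python3 -m pendant '{"grip":[0.27,0.27,0.27,0.27,0.27,0.27,0.27,0.27,0.27,0.27],"linear":[[0,0,0],[0,0,0],[0,0,0],[0,0,0],[0,0,0],[0,0,0],[0,0,0],[0,0,0],[0,0,0],[0,0,0]],"angular":[[0,-0.105,0],[0,-0.105,0],[0,-0.105,0],[0,-0.105,0],[0,-0.105,0],[0,-0.105,0],[0,-0.105,0],[0,-0.105,0],[0,-0.105,0],[0,-0.105,0]]}'
python3 - <<'E'
from h import *
np.set_printoptions(precision=3,suppress=True)
p,R,o=cur();print(o['t'],inst(),RV(R.T@np.c_[Y,X,-Z]),np.array(o['qpos']))
E
```

```text
ee_pos: [579.8, -69.8, 124.5]
ft_force: [-0.2, 0.4, -1.2]
ee_pos: [663.5, -59.7, 123.8]
ft_force: [0.2, -0.3, 0.4]
ee_pos: [662.9, -59.8, 311.3]
ft_force: [0.0, 0.2, 0.1]
t: 12.27
ee_pos: [663.0, -59.9, 311.0]
orientation: [-0.186, 3.128, -0.001]
ft_force: [-0.2, -0.5, 0.3]
width: 55.6
grasp_force: 0.0
12.2667 [163.1  -0.2 311. ] [0.005 0.007 1.571] [-0.108  0.4    1.455  0.001  1.279 -1.798]
```

Turn +90° about the tool z, in 14 rows of 0.112.

```bash
python3 -m pendant '{"grip":[0.27,0.27,0.27,0.27,0.27,0.27,0.27],"linear":[[0,0,0],[0,0,0],[0,0,0],[0,0,0],[0,0,0],[0,0,0],[0,0,0]],"angular":[[0,0,0.112],[0,0,0.112],[0,0,0.112],[0,0,0.112],[0,0,0.112],[0,0,0.112],[0,0,0.112]]}'|egrep 'pos|ft'
python3 -m pendant '{"grip":[0.27,0.27,0.27,0.27,0.27,0.27,0.27],"linear":[[0,0,0],[0,0,0],[0,0,0],[0,0,0],[0,0,0],[0,0,0],[0,0,0]],"angular":[[0,0,0.112],[0,0,0.112],[0,0,0.112],[0,0,0.112],[0,0,0.112],[0,0,0.112],[0,0,0.112]]}'|egrep 'pos|ft'
python3 - <<'E'
from h import *
np.set_printoptions(precision=3,suppress=True)
p,R,o=cur();print(o['t'],inst(),RV(R.T@np.c_[Y,X,-Z]),R.T@(S2W(0,95,300)-p))
E
```

```text
ee_pos: [662.5, -59.9, 309.9]
ft_force: [0.5, -1.1, -0.1]
ee_pos: [662.6, -59.9, 309.9]
ft_force: [0.1, -0.3, 0.3]
13.4333 [162.7  -0.2 309.9] [ 0.001  0.001 -0.002] [  94.801 -162.921    9.689]
```

```bash
python3 -m pendant '{"grip":[0.27,0.27,0.27,0.27,0.27,0.27],"linear":[[15.8,-27.2,1.6],[15.8,-27.2,1.6],[15.8,-27.2,1.6],[15.8,-27.2,1.6],[15.8,-27.2,1.6],[15.8,-27.2,1.6]],"angular":[[0,0,0],[0,0,0],[0,0,0],[0,0,0],[0,0,0],[0,0,0]]}'|egrep 'pos|ft'
python3 - <<'E'
from h import *
np.set_printoptions(precision=2,suppress=True)
p,R,o=cur();print(o['t'],inst())
for n,nr in(('side',(260,196)),('scene',(263,168))):
    q=blob(ctrl.get_image(n),'blue',nr);e=cv2.minEnclosingCircle(q)[0];x,y,w,h=cv2.boundingRect(q)
    print(n,(x,y,w,h),((onplane(n,[(x+w/2-.5,y+h/2-.5)],204)-ST)@np.c_[X,Y,Z])[0])
E
```

```text
ee_pos: [487.6, 14.7, 299.7]
ft_force: [-0.0, -0.7, -0.8]
13.9333 [ -2.2  94.7 299.7]
side (192, 222, 95, 65) [  13.03 -211.22  204.  ]
scene (153, 144, 101, 53) [  65.24 -147.44  204.  ]
```

```bash
python3 -m pendant '{"grip":[0.27,0.27,0.27,0.27,0.27,0.27,0.27,0.27,0.27,0.27,0.27,0.27],"linear":[[0,0.2,10.6],[0,0.2,10.6],[0,0.2,10.6],[0,0.2,10.6],[0,0.2,10.6],[0,0.2,10.6],[0,0.2,10.6],[0,0.2,10.6],[0,0.2,10.6],[0,0.2,10.6],[0,0.2,10.6],[0,0.2,10.6]],"angular":[[0,0,0],[0,0,0],[0,0,0],[0,0,0],[0,0,0],[0,0,0],[0,0,0],[0,0,0],[0,0,0],[0,0,0],[0,0,0],[0,0,0]]}'|egrep 'pos|ft'
python3 -m pendant '{"grip":[0.27,0.27,0.27,0.27,0.27,0.27],"linear":[[-5,0,0],[-5,0,0],[-5,0,0],[-5,0,0],[-5,0,0],[-5,0,0]],"angular":[[0,0,0],[0,0,0],[0,0,0],[0,0,0],[0,0,0],[0,0,0]]}'|egrep 'pos|ft'
python3 - <<'E'
from h import *
print(inst())
cv2.imwrite('pics/s5.png',cv2.resize(ctrl.get_image('side')[130:280,170:370,::-1],None,fx=4,fy=4,interpolation=cv2.INTER_CUBIC))
E
```

```text
ee_pos: [492.2, 14.8, 170.2]
ft_force: [0.6, -0.7, -0.2]
ee_pos: [496.2, -15.7, 171.8]
ft_force: [-0.5, -0.2, -0.3]
[  2.7  63.4 171.8]
```

View pics/s5.png

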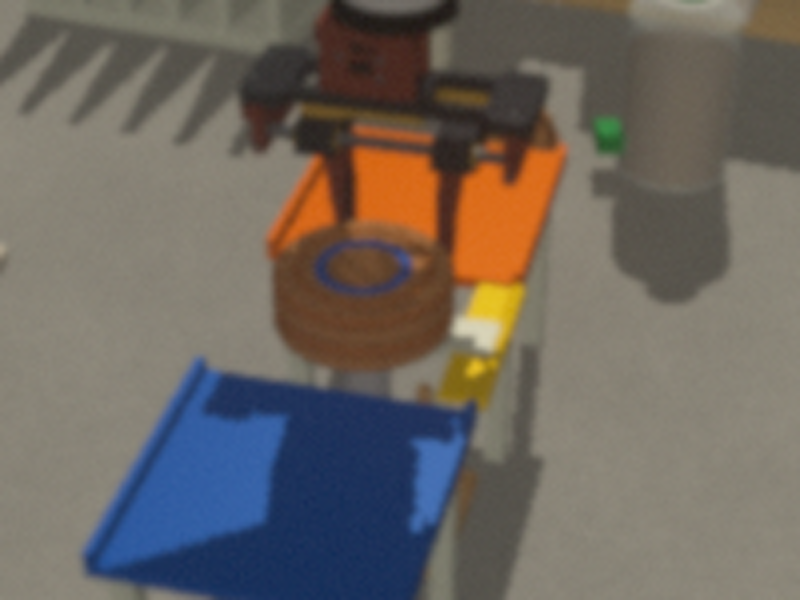

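The side view shows both fingers behind the ring on the orange side, at about (345,215) and (448,240), symmetric about the ring. Pushing now.

```bash
python3 -m pendant '{"grip":[0.27,0.27,0.27,0.27,0.27,0.27,0.27,0.27,0.27,0.27],"linear":[[-4,-0.2,0],[-4,-0.2,0],[-4,-0.2,0],[-4,-0.2,0],[-4,-0.2,0],[-4,-0.2,0],[-4,-0.2,0],[-4,-0.2,0],[-4,-0.2,0],[-4,-0.2,0]],"angular":[[0,0,0],[0,0,0],[0,0,0],[0,0,0],[0,0,0],[0,0,0],[0,0,0],[0,0,0],[0,0,0],[0,0,0]]}'
python3 - <<'E'
from h import *
print(inst())
cv2.imwrite('pics/s6.png',cv2.resize(ctrl.get_image('side')[130:280,170:370,::-1],None,fx=4,fy=4,interpolation=cv2.INTER_CUBIC))
E
```

```text
t: 16.42
ee_pos: [498.7, -55.3, 171.3]
orientation: [2.082, 2.353, 0.0]
ft_force: [-0.0, 0.6, 0.4]
width: 55.9
grasp_force: 0.7
[  0.5  23.8 171.3]
```

View pics/s6.png

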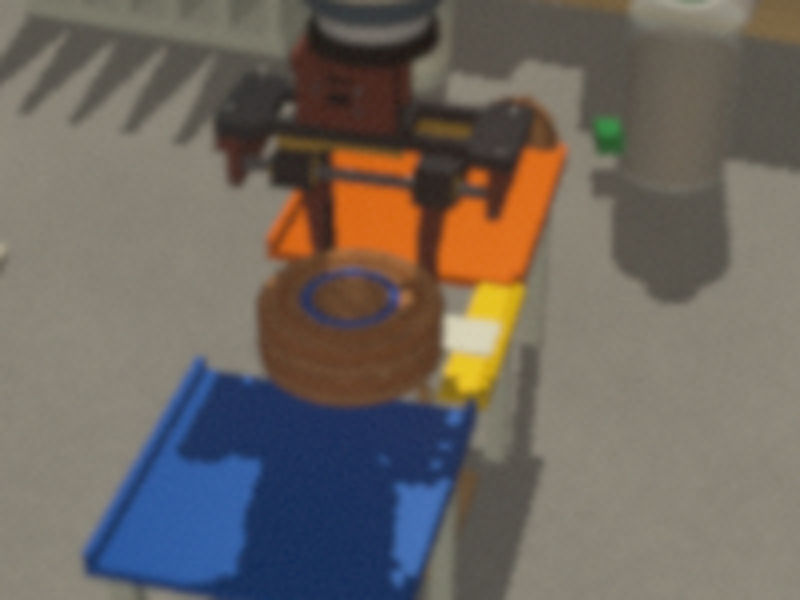

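The side view shows the ring sliding level ahead of the fingers, with its bore centre now at crop (350,298). I'll continue, and check numerically from here since the picture allowance is used up.

```bash
python3 -m pendant '{"grip":[0.27,0.27,0.27,0.27,0.27,0.27,0.27,0.27,0.27,0.27,0.27,0.27],"linear":[[-5,0,0],[-5,0,0],[-5,0,0],[-5,0,0],[-5,0,0],[-5,0,0],[-5,0,0],[-5,0,0],[-5,0,0],[-5,0,0],[-5,0,0],[-5,0,0]],"angular":[[0,0,0],[0,0,0],[0,0,0],[0,0,0],[0,0,0],[0,0,0],[0,0,0],[0,0,0],[0,0,0],[0,0,0],[0,0,0],[0,0,0]]}'|egrep 'pos|force'
python3 -m pendant '{"grip":[0.27,0.27,0.27,0.27,0.27,0.27,0.27,0.27,0.27,0.27],"linear":[[-5,0,0],[-5,0,0],[-5,0,0],[-5,0,0],[-5,0,0],[-5,0,0],[-5,0,0],[-5,0,0],[-5,0,0],[-5,0,0]],"angular":[[0,0,0],[0,0,0],[0,0,0],[0,0,0],[0,0,0],[0,0,0],[0,0,0],[0,0,0],[0,0,0],[0,0,0]]}'|egrep 'pos|force'
cat > m.py <<'E'
from h import *
print(ctrl.get_obs()['t'],inst())
for n,c in(('side',(245,245)),('scene',(220,165))):
    im=ctrl.get_image(n);h=cv2.cvtColor(im,cv2.COLOR_RGB2HSV)
    m=cv2.inRange(h,(4,90,40),(18,255,215))
    m=cv2.morphologyEx(m,cv2.MORPH_OPEN,np.ones((3,3)))
    cs=[q for q in cv2.findContours(m,cv2.RETR_EXTERNAL,cv2.CHAIN_APPROX_NONE)[0] if cv2.contourArea(q)>60]
    for q in sorted(cs,key=lambda q:np.linalg.norm(q[:,0].mean(0)-c))[:2]:
        x,y,w,hh=cv2.boundingRect(q);px=(x+w/2-.5,y+hh/2-.5)
        print(n,(x,y,w,hh),((onplane(n,[px],179)-ST)@np.c_[X,Y,Z])[0].round(1))
E
python3 m.py
```

```text
ee_pos: [506.0, -115.0, 171.2]
ft_force: [-0.4, 0.3, 0.1]
grasp_force: 0.4
ee_pos: [512.1, -164.6, 171.2]
ft_force: [-0.4, 0.4, 0.7]
grasp_force: 0.5
18.3 [  0.9 -86.3 171.2]
side (220, 216, 48, 49) [  -0.6 -139.6  179. ]
side (237, 191, 26, 7) [-38.5  35.2 179. ]
scene (197, 152, 30, 29) [  17.9 -149.4  179. ]
scene (243, 166, 115, 74) [ 66.5 126.7 179. ]
```

```bash
python3 -m pendant '{"grip":[0.27,0.27,0.27],"linear":[[-3,0,0],[-3,0,0],[-2,0,0]],"angular":[[0,0,0],[0,0,0],[0,0,0]]}'|egrep 'pos|force'
python3 -m pendant '{"grip":[0.27,0.27,0.27,0.27,0.27,0.27,0.27,0.27,0.27,0.27],"linear":[[5,0,0],[10,0,0],[10,0,0],[5,0,0],[0,0,-20],[0,0,-40],[0,0,-40],[30,0,-20],[40,0,0],[40,0,0]],"angular":[[0,0,0],[0,0,0],[0,0,0],[0,0,0],[0,0,0],[0,0,0],[0,0,0],[0,0,0],[0,0,0],[0,0,0]]}'|egrep 'pos|force'
python3 m.py
```

```text
ee_pos: [513.0, -172.3, 171.2]
ft_force: [0.7, 0.7, 0.7]
grasp_force: 0.3
ee_pos: [496.4, -31.9, 293.2]
ft_force: [0.5, 0.5, -0.1]
grasp_force: 0.0
19.4833 [  1.1  47.3 293.2]
side (218, 222, 50, 45) [   1.2 -152.8  179. ]
side (236, 154, 76, 48) [  0.9 126.9 179. ]
scene (194, 147, 39, 34) [   7.  -150.3  179. ]
scene (243, 166, 115, 73) [ 64.8 126.1 179. ]
```

Both views put the ring within about 7 mm of the tray's centre, and the arm is clear.

```bash
python3 -c "
from workcell import ctrl
print(ctrl.close_job())"
```

```text
the job is handed in; nothing more can be done
None
```

The ring was raised level to the lifter's firm stop, then slid onto the blue tray to within about 7 mm of its middle in both camera views; I backed the arm clear and handed the job in at about 20 s, but no verdict was shown.

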